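# Load the jar settler and hold its dial on the third click

### The arm

A 6-joint arm with a two-finger parallel gripper is mounted at the origin on a cart in front of the work surface, level with it; the furniture and walls round the work are solid. World frame = base frame: x ahead of the robot, y to its left, z up, the work surface at z = 0. Lengths are in mm, angles in rad, forces in N, time in s.
With the tool pointing down it reaches from about 350 to 975 mm from the base axis. Payload 7.1 kg.
Tool frame: the origin (TCP) lies at the very end of the fingers, on their centre line; the grasp point (between the pads) lies 19 mm behind it (ctrl.pinch_z is the z of the grasp point in the tool frame, in mm); z points along the fingers, y is the direction in which the jaws open and shut (so a half turn about z gives the same grasp; the last joint's range is limited). The gripper opens to 88 mm and grips with 3 to 60 N. Pads are 20 mm wide; open, the fingers measure 115 mm over their backs; the gripper's body (75 mm by 178 mm) begins 61 mm behind the grasp point.
Start: joints at [1.322, 0.423, 1.63, -0, 1.089, -0.019], TCP at [142.333, 608.561, 222.675] pointing down, gripper open.
Joint ranges: [-3, 3], [-0.9, 2.11], [0.09, 2.58], [-1.31, 4.45], [0.11, 2.69], [-2.54, 2.54]. Speed limits (rad/s): [2.39, 2.39, 3.01, 3.14, 3.14, 3.14].

### API

Orientations are given as a rotation vector (axis times angle).
In Python, from workcell import get_obs, optics, ctrl gives the robot as it stands.
- The arm moves only by the shell command python3 -m jog 'ROWS'. ROWS is a JSON object of lists of equal length, an entry for each row: "delta_rot": the turn, a rotation vector about the tool's x, y, z in rad, a list of three; "translation": the shift along the tool's x, y, z in mm, a list of three; "hand": the opening, from -1 (shut) to 1 (fully open). In form: {"delta_rot": [[rx, ry, rz], ...], "translation": [[x, y, z], ...], "hand": [hand, ...]}. A call has 1 to 5 rows; each row is the pose to reach, as a shift and turn from the pose commanded when the call began, along the tool's axes at that moment; what a row does not reach only later rows make up. A row lasts 1/10 s, in which the tool goes at most 50 mm and 8.59 degrees, less where a joint would pass 70% of its speed; a pose out of reach is approached as far as the arm can. A call with a gripper value outside its range is refused whole. The fingers move at their own pace and stop on an object; the grip force is fixed at half the most. Time passes only in rows, so rows that repeat a pose let the fingers close. It gives the time, the measured TCP pose, the force and the opening at its end, in the units of the state.
- get_obs(): the state, without advancing time (a new reading comes with each control period).
- optics.get_image(name): name is "scene" or "top" or "wrist"; returns the picture (400x640x3 uint8, red, green, blue); there is no depth.
- optics.calibration(name): a dict with "intrinsics" (3x3 intrinsics, pixels), "k1" (the pictures are not rectified: a ray, as slopes to the right and down, at radius r is drawn at 1 + k1 r^2 times it, then the intrinsics apply), "cam_to_world" (4x4, takes a point from camera to world coordinates). Camera axes: x right, y up, looking along -z (the intrinsics and any distortion apply to the point x, -y, -z); pixel columns grow to the right and rows downward; lengths in mm; the calibration is good to about 2 mm. A picture is of the moment at which its call begins: read the wrist's pose just before it. calibration takes no time and is no camera call; for the wrist camera it gives the pose at the moment of the call.
- ctrl.close_job(): hands the job in, once; it reports no verdict.
The state is a dict: "t": time; "qpos": joint angles; "qvel": joint speeds; "joint_torque": joint torques, N m; "ee_pos": TCP position; "orientation": TCP orientation; "ft_force": force on the tool from outside, world axes, zero at the start; "moment": the same for the moment, N m; "width": finger opening in mm.
Only numpy, scipy, OpenCV 4.12 (cv2) and the standard library are available. Lean on these libraries where they do the work, as an engineer would, in place of code of your own. Each camera call takes 0.05 s, during which the arm holds its last target. There are 200 camera calls.

### The job

Stand the two slim spice jars upright in the two free cells of the jar settler's rack, one in each, and let go of them. Then turn the spring-return dial on the settler's tower clockwise past the first and second clicks to the third, and finish while still holding it there with the gripper, as it springs back when released. Leave the salt shaker in its cell and do not disturb the other things on the table.

Things in the scene. Friction and masses are not known exactly. Their poses are not given: they have to be found in the camera images.
- settler: jar settler, fixed: grey base 130 mm deep (x), 320 mm long (y), top 30 mm above the table, carrying the rack and, at x -43..43, y -160..-90 mm, a grey tower 114 mm high with the dial on top at x 0, y -125 mm. Origin on the table under the middle; at yaw 0 +x points away from the robot, +y to its left
- rack (a point): middle of the floor of the open aluminium rack, 34 mm above the table; axes as the settler's. Three cells in a row along y, 58 mm square inside, centres at y -63, 0, 63 mm, walls 5 mm; outer rim 75, dividers 69 mm above the table. One cell (any) holds the salt shaker, the others a pad. Neighbours are close: set jars in with the fingers closing along x (in front of and behind the jar)
- pad_1: round black rubber pad, 48 mm across and 3 mm thick, fixed in the middle of the floor of one free cell; origin at the centre of its underside, 34 mm above the table; z up
- pad_2: the same kind of pad in the other free cell
- spice_1: slim spice jar with a screw cap, round, 45 mm across, 108 mm tall, 0.08 to 0.16 kg, standing upright on the table; origin at the centre of its underside, z up. Grip it at 65 to 90 mm height, so that the fingertips stay above the rack's rim
- spice_2: the other slim spice jar, 44 mm across, 98 mm tall, 0.08 to 0.16 kg; origin at the centre of its underside, z up
- salt_shaker: salt shaker with a domed metal top, 44 mm across, 90 mm tall, standing in one cell of the rack, where it stays; origin at the centre of its underside
- dial (a joint): dial angle in rad: 0 at rest, grows clockwise seen from above. Clicks at 0.4, 0.8 and 1.2 (third and last; the end stop is at 1.28). A spring always drives it back to 0: 0.07 N m at rest rising to 0.16 N m at the third click, and about 0.05 N m more to get over each click (0.18 N m at most)
- dial_bar: the dial's black grip bar, upright, 42 mm long (x), 12 mm wide, from 5 to 35 mm above its origin, which lies on the vertical dial axis 115 mm above the table; -x is the end with the white line. Yaw: settler's + 0.6 rad at rest, settler's - 0.6 rad at the third click. Under it a round skirt, 46 mm across, 5 mm high. Grip its flat sides from above to turn it
- dial_grip (a point): point on the dial's axis at mid-height of the bar, 22 mm above the bar's origin (137 mm above the table)
- chilli_jar: bystander: fat jar with a wide cap, 65 mm across, 94 mm tall, does not fit the cells; origin under its centre
- steel_cup_3: bystander: open steel portion cup, 68 mm across, 42 mm tall; origin under its centre
- sauce_pot_4: bystander: small lidded portion pot, 53 mm across, 36 mm tall; origin under its centre
- rice_tub: bystander: clear food tub with a white lid, 103 by 144 mm, 56 mm tall; origin under its centre
Mind the look-alikes: they are no part of the job. Leave any purple look-alike of the spice_1 alone.

How it is judged:
By the outcome, as a careful person would: the job done as asked, in the order asked, and still so for the second after the job is handed in, while the arm keeps its last pose, push and grip.
It also fails if it takes over 70 s, if anything falls off the work surface, if the arm or the gripper's body presses on something with over 40 N, if the wrist force passes 120 N, or if a joint passes its speed limit or range.

## Working session

There is one attempt and no reset: what is moved stays moved. The work goes in short steps, Python scripts to look and compute and a shell command to move; the robot and the scene stay as the last step left them, time stands still between calls to the robot, and variables do not carry over. Pictures are saved under pics/ and viewed, about 8 in all and at most 12, crops included, and the job is handed in when it is done.

```bash
mkdir -p pics; cat > h.py <<'E'
import numpy as np, cv2
from workcell import get_obs, optics, ctrl
def ray(name,u,v,cal=None):
    c=cal or optics.calibration(name); K=np.array(c["intrinsics"]); T=np.array(c["cam_to_world"])
    d=np.array([(u-K[0,2])/K[0,0],(v-K[1,2])/K[1,1]]); s=d.copy()
    for _ in range(20): s=d/(1+c["k1"]*(s@s))
    return T[:3,3], T[:3,:3]@np.array([s[0],-s[1],-1.])
def onz(name,u,v,z,cal=None):
    o,d=ray(name,u,v,cal); return o+d*(z-o[2])/d[2]
def proj(name,p,cal=None):
    c=cal or optics.calibration(name); K=np.array(c["intrinsics"]); T=np.array(c["cam_to_world"])
    q=T[:3,:3].T@(np.array(p,float)-T[:3,3]); s=np.array([q[0],-q[1]])/-q[2]; s=s*(1+c["k1"]*(s@s))
    return K[0,0]*s[0]+K[0,2],K[1,1]*s[1]+K[1,2]
E
python3 - <<'E'
from h import *
for n in("scene","top"):
    im=optics.get_image(n); cv2.imwrite(f"pics/{n}0.png",im[:,:,::-1]); c=optics.calibration(n); print(n,c["intrinsics"],c["k1"],np.round(c["cam_to_world"],3).tolist())
o=get_obs();print(o["t"],o["ee_pos"],o["orientation"],o["width"],o["ft_force"])
E
```

```text
scene [[461.0368277    0.         330.24406669]
 [  0.         461.0368277  201.31154191]
 [  0.           0.           1.        ]] 0.03579666513219813 [[0.544, 0.638, -0.546, -309.493], [-0.839, 0.4, -0.369, -633.973], [-0.017, 0.658, 0.753, 1282.071], [0.0, 0.0, 0.0, 1.0]]
top [[423.28366983   0.         311.22294352]
 [  0.         423.28366983 199.53974003]
 [  0.           0.           1.        ]] 0.007012386340853483 [[-0.012, 0.985, -0.174, 315.778], [-1.0, -0.015, -0.014, -61.207], [-0.016, 0.174, 0.985, 1276.549], [0.0, 0.0, 0.0, 1.0]]
0.1 [142.20678719 608.10179321 222.00115756] [-3.60107177e-01 -3.12071948e+00  2.10813688e-03] 87.46924097426707 [-0.23858457  0.4706039  -0.26609431]
```

View pics/top0.png

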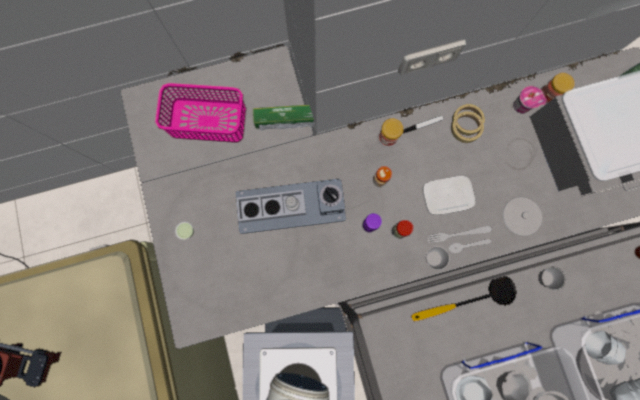

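View pics/scene0.png

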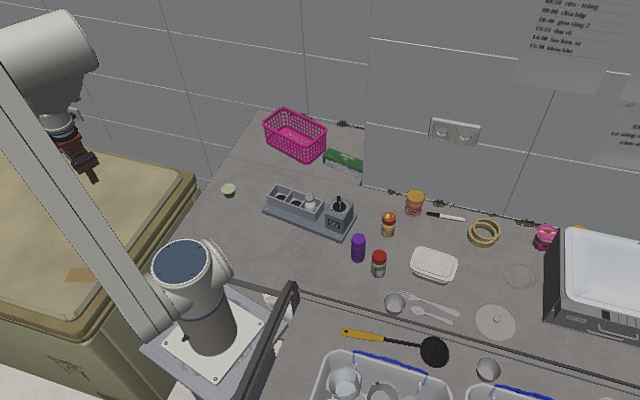

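Top view: rack cells at about (250,209), (271,207) and (292,202), with the salt shaker in the last. The dial is at (331,195). Slim-jar candidates are orange cap (384,175), red cap (403,228) and purple (372,222). Purple is the look-alike to leave alone, and the fat jar at (391,130) is the chilli jar. That leaves orange and red, which I'll confirm in an enlarged crop.

```bash
python3 - <<'E'
from h import *
a=cv2.imread("pics/top0.png")[110:250,225:425]; b=cv2.imread("pics/scene0.png")[175:285,255:455]
a=cv2.resize(a,None,fx=4,fy=4,interpolation=cv2.INTER_CUBIC); cv2.imwrite("pics/c1.png",a)
b=cv2.resize(b,None,fx=4,fy=4,interpolation=cv2.INTER_CUBIC); cv2.imwrite("pics/c2.png",b)
E
```

```text
(no output)
```

View pics/c1.png

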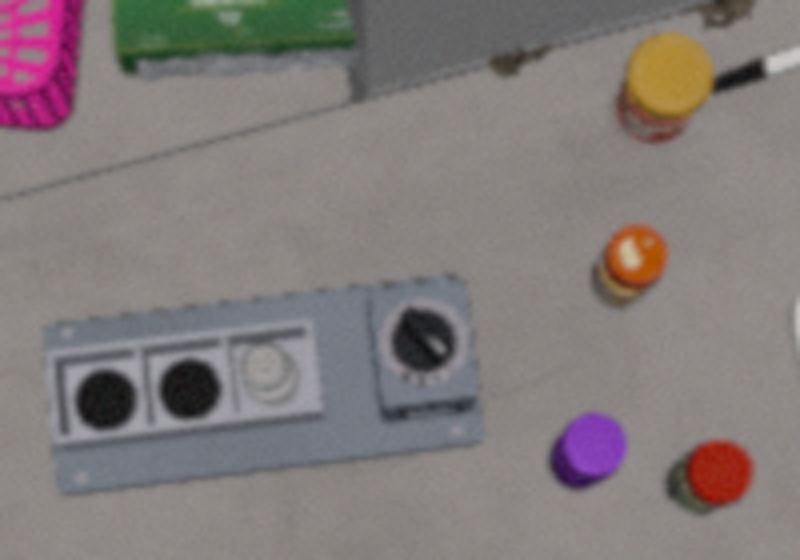

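View pics/c2.png

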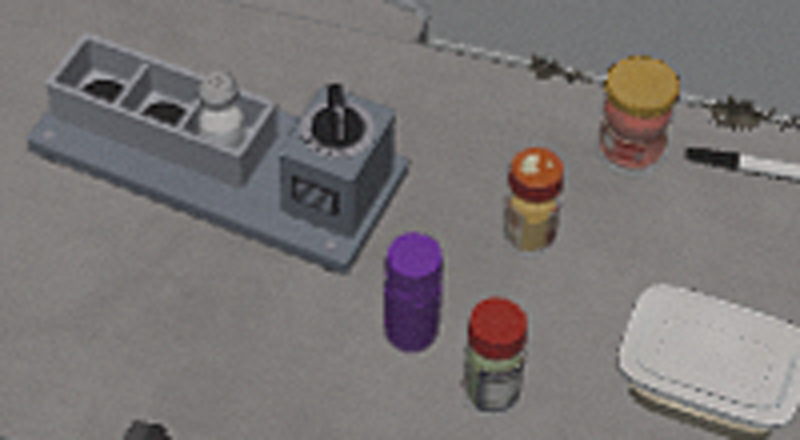

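Crop confirms the orange-capped jar at (384,174) and the red-capped jar at (404,228) are the slim spice jars. The purple one is the look-alike. Free cells have black pads at (251.5,210) and (272.5,207), and the shaker is in the cell next to the tower.

```bash
python3 - <<'E'
from h import *
def blob(n,lo,hi,box):
    im=cv2.imread(f"pics/{n}0.png"); h=cv2.cvtColor(im,cv2.COLOR_BGR2HSV); m=cv2.inRange(h,lo,hi); x0,y0,x1,y1=box
    M=np.zeros_like(m);M[y0:y1,x0:x1]=m[y0:y1,x0:x1]
    k,l,s,c=cv2.connectedComponentsWithStats(M); i=1+np.argmax(s[1:,4]); return c[i],s[i]
def tri(a,b):
    o1,d1=ray("top",*a);o2,d2=ray("scene",*b);d1/=np.linalg.norm(d1);d2/=np.linalg.norm(d2)
    t=np.linalg.lstsq(np.c_[d1,-d2],o2-o1,rcond=None)[0];p,q=o1+d1*t[0],o2+d2*t[1];return (p+q)/2,np.linalg.norm(p-q)
# top-face centres hand-read from crops (scene) and masks (top)
ct=lambda u,v:(225+(u+.5)/4-.5,110+(v+.5)/4-.5); cs=lambda u,v:(255+(u+.5)/4-.5,175+(v+.5)/4-.5)
for nm,a,b,hs in(("red",ct(721,472),cs(497,319),(108,98)),("orange",ct(637,256),cs(537,168),(108,98)),("purple",ct(594,446),cs(415,255),(108,)),("chilli",ct(670,75),cs(643,86),(94,)),("salttop",ct(268,364),cs(219,82),(124+4,))):
    p,e=tri(a,b);print(nm,p.round(1),"gap",round(e,1),[onz("top",*a,h).round(1)[:2].tolist() for h in hs],[onz("scene",*b,h).round(1)[:2].tolist() for h in hs])
print("masks red",blob("top",(0,150,60),(6,255,255),(380,210,425,245)),"or",blob("top",(5,150,120),(18,255,255),(370,160,400,190)))
P=[]
for box in((240,200,261,220),(262,198,282,218)):
    c,s=blob("top",(0,0,0),(180,255,45),box);p=onz("top",*c,37);P.append(p);print("pad",c,s,p.round(1))
d=P[0]-P[1];print("pad dist",np.linalg.norm(d),"yaw",np.arctan2(-d[0],d[1]))
cor=[onz("top",*ct(*q),30) for q in((44,326),(62,493),(482,442))]
print(np.round(cor,1),np.linalg.norm(cor[1]-cor[0]),np.linalg.norm(cor[2]-cor[1]));e=cor[1]-cor[2];print("yaw",np.arctan2(-e[0],e[1]))
mid=(cor[0]+cor[2])/2;print("mid",mid)
for src,y in (("pads",np.arctan2(-d[0],d[1])),("edge",np.arctan2(-e[0],e[1]))):
    R=np.array([[np.cos(y),-np.sin(y)],[np.sin(y),np.cos(y)]])
    print(src,"cells",[(mid[:2]+R@[0,k]).round(1).tolist() for k in(63,0,-63)],"dial",mid[:2]+R@[0,-125], "from pads dial",P[1][:2]+R@[0,-125])
print("dial top guess", onz("top",*ct(424,337),150),onz("scene",*cs(337,98),150))
E
```

```text
red [ 439.8 -302.3  107.7] gap 0.1 [[439.8, -302.3], [440.9, -304.4]] [[439.6, -302.4], [446.0, -299.5]]
orange [ 597.  -253.3   95.6] gap 0.9 [[593.7, -251.0], [596.1, -252.6]] [[587.9, -257.6], [595.5, -254.4]]
purple [ 460.  -216.6  104.7] gap 1.5 [[459.1, -215.6]] [[458.5, -218.3]]
chilli [ 734.9 -284.4   85.5] gap 0.1 [[731.9, -282.8]] [[727.4, -286.9]]
salttop [517.6   9.6 121.9] gap 0.4 [[516.7, 9.0]] [[513.1, 6.3]]
masks red (array([404.24352332, 227.74611399]), array([397, 221,  16,  15, 193], dtype=int32)) or (array([384.22131148, 173.62295082]), array([377, 167,  14,  14, 122], dtype=int32))
pad [250.91111111 209.56296296] [245 203  13  14 135] [507.5 135.6  37. ]
pad [271.94074074 206.84444444] [266 201  13  13 135] [514.7  73.2  37. ]
pad dist 62.89470069832197 yaw 0.11546029985658661
[[ 565.4  183.6   30. ]
 [ 439.3  167.8   30. ]
 [ 472.8 -143.3   30. ]] 127.05382340087765 312.9263769114078
yaw 0.10733205902635903
mid [519.0826291   20.11955297  30.        ]
pads cells [[511.8, 82.7], [519.1, 20.1], [526.3, -42.5]] dial [ 533.48312106 -104.04817968] from pads dial [529.11166212 -51.01525337]
edge cells [[512.3, 82.8], [519.1, 20.1], [525.8, -42.5]] dial [ 532.47339124 -104.16112731] from pads dial [528.10193229 -51.12820099]
dial top guess [529.77885124 -98.07331863 150.        ] [534.2664928  -97.87033848 150.        ]
```

Red triangulates to 107.7 mm tall, so it is spice_1 at (440,-302). Orange comes to 95.6 mm, so it is spice_2 at (596,-253). The pads are 62.9 mm apart (expected 63) and the yaw is about 0.11. Next I go above the settler, turn the jaws to the settler's x and look with the wrist camera.

```bash

python3 -m jog '{"delta_rot":[[0,0,0],[0,0,0],[0,0,0],[0,0,0],[0,0,0]],"translation":[[-32,-33,-8],[-64,-66,-15],[-96,-98,-22],[-129,-131,-30],[-161,-164,-37]],"hand":[1,1,1,1,1]}'
python3 -m jog '{"delta_rot":[[0,0,0],[0,0,0],[0,0,0],[0,0,0],[0,0,0]],"translation":[[-32,-33,-8],[-64,-66,-15],[-96,-98,-22],[-129,-131,-30],[-161,-164,-37]],"hand":[1,1,1,1,1]}'
python3 -m jog '{"delta_rot":[[0,0,0],[0,0,0],[0,0,0],[0,0,0],[0,0,0]],"translation":[[-32,-33,-8],[-64,-66,-15],[-96,-98,-22],[-129,-131,-30],[-161,-164,-37]],"hand":[1,1,1,1,1]}'
python3 -m jog '{"delta_rot":[[0,0,0.123],[0,0,0.246],[0,0,0.369],[0,0,0.492],[0,0,0.615]],"translation":[[0,0,0],[0,0,0],[0,0,0],[0,0,0],[0,0,0]],"hand":[1,1,1,1,1]}'
python3 -m jog '{"delta_rot":[[0,0,0.123],[0,0,0.246],[0,0,0.369],[0,0,0.492],[0,0,0.615]],"translation":[[0,0,0],[0,0,0],[0,0,0],[0,0,0],[0,0,0]],"hand":[1,1,1,1,1]}'
python3 -m jog '{"delta_rot":[[0,0,0],[0,0,0],[0,0,0]],"translation":[[0,0,0],[0,0,0],[0,0,0]],"hand":[1,1,1]}'
cat >> h.py <<'E'
from scipy.spatial.transform import Rotation as Ro
def st():
    o=get_obs(); R=Ro.from_rotvec(o["orientation"]).as_matrix(); return o,R,np.arctan2(R[1,1],R[0,1])
def need(p,ang=None):
    "p = wanted TCP world; prints shift in tool axes and turn about tool z"
    o,R,a=st(); print("t",round(o["t"],2),"tcp",np.round(o["ee_pos"],1),"jaw",round(a,4),"tilt",np.round(R[:,2],4),"w",round(o["width"],1),"F",np.round(o["ft_force"],1))
    print(" shift",np.round(R.T@(np.array(p)-o["ee_pos"]),1), "turn", None if ang is None else round(a-ang,3))
E
python3 - <<'E'
from h import *
need((440,-302,200),.11)
c=optics.calibration("wrist"); im=optics.get_image("wrist"); cv2.imwrite("pics/w1.png",im[:,:,::-1]); import pickle; pickle.dump(c,open("w1.pkl","wb"))
print(c)
E
```

```text
t: 0.6
ee_pos: [262.2, 410.4, 259.7]
orientation: [-0.359, -3.121, 0.001]
ft_force: [-0.8, -0.6, -0.3]
width: 88.1
t: 1.1
ee_pos: [381.7, 214.1, 297.0]
orientation: [0.36, 3.121, 0.0]
ft_force: [0.4, -0.3, 0.2]
width: 88.1
t: 1.6
ee_pos: [501.1, 17.6, 334.0]
orientation: [0.361, 3.121, 0.0]
ft_force: [1.0, 0.5, 0.2]
width: 87.8
t: 2.1
ee_pos: [500.3, 19.4, 333.3]
orientation: [-1.295, -2.861, 0.001]
ft_force: [-1.1, -0.2, 0.2]
width: 88.0
t: 2.6
ee_pos: [500.3, 19.5, 333.3]
orientation: [-2.1, -2.336, 0.001]
ft_force: [-0.3, -0.3, -0.3]
width: 87.7
t: 2.9
ee_pos: [500.5, 19.5, 333.6]
orientation: [-2.092, -2.344, 0.0]
ft_force: [-1.0, 0.7, -0.3]
width: 87.9
t 2.9 tcp [500.5  19.5 333.6] jaw 0.1135 tilt [-3.e-04 -0.e+00 -1.e+00] w 87.9 F [-1.   0.7 -0.3]
 shift [-312.6  -96.4  133.6] turn 0.003
{'intrinsics': array([[290.64336649,   0.        , 314.80173457],
       [  0.        , 290.64336649, 197.69626354],
       [  0.        ,   0.        ,   1.        ]]), 'k1': -0.022261487172454898, 'cam_to_world': array([[ 9.93686883e-01, -1.08192568e-01, -2.96773696e-02,
         4.93045093e+02],
       [ 1.12188996e-01,  9.58491465e-01,  2.62121614e-01,
         9.09730386e+01],
       [ 8.58948321e-05, -2.63796284e-01,  9.64578412e-01,
         4.94695334e+02],
       [ 0.00000000e+00,  0.00000000e+00,  0.00000000e+00,
         1.00000000e+00]])}
```

View pics/w1.png

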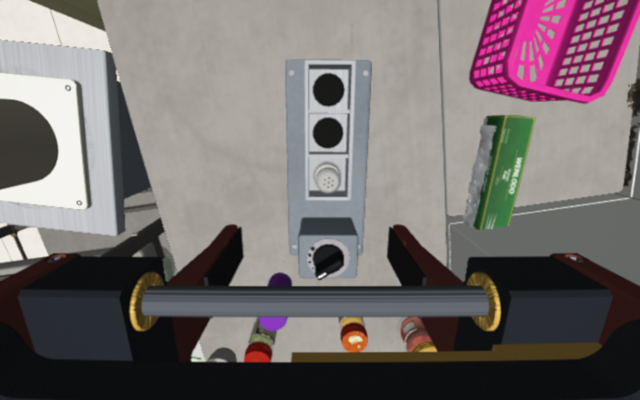

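Wrist view: pads at (328,90) and (327,133), shaker (327,177), dial (329,259), base far corners (287,60) and (370,60). I'll measure these for a second estimate.

```bash
python3 - <<'E'
from h import *; import pickle
c=pickle.load(open("w1.pkl","rb")); im=cv2.imread("pics/w1.png"); g=cv2.cvtColor(im,cv2.COLOR_BGR2GRAY)
P=[]
for x0,y0,x1,y1 in((308,70,350,110),(308,113,350,153)):
    M=np.zeros_like(g);M[y0:y1,x0:x1]=(g[y0:y1,x0:x1]<50)
    k,l,s,ce=cv2.connectedComponentsWithStats(M);i=1+np.argmax(s[1:,4]);p=onz("",*ce[i],37,c);P.append(p);print("pad",ce[i],s[i],p.round(1))
d=P[0]-P[1];print(np.linalg.norm(d),"yaw",np.arctan2(-d[0],d[1]))
A,B=onz("",286.5,59.5,30,c),onz("",370,59.5,30,c);print("corners",A,B,np.linalg.norm(A-B),"yaw",np.arctan2((B-A)[1],(B-A)[0]))
# rack rim inner/outer
for y in(90,133): 
  r=g[y,280:380].astype(int); print(y,[280+i for i in range(1,99) if abs(r[i+1]-r[i-1])>25])
print("left side edge", [onz("",*q,30,c).round(1) for q in((287,60),(289,252))])
# tower top face z114 corners, dial skirt z~120, bar
print("tower",[onz("",*q,114,c).round(1) for q in((300,236),(357,236),(300,277),(357,277))])
print("dial",onz("",329,260,120,c).round(1))
cv2.imwrite("pics/d1.png",cv2.resize(im[215:290,280:380],None,fx=7,fy=7,interpolation=cv2.INTER_CUBIC))
E
```

```text
pad [328.15117892  89.29126214] [314  74  30  31 721] [508.1 134.7  37. ]
pad [327.58346334 132.44929797] [314 119  28  28 641] [515.   72.3  37. ]
62.8166389497447 yaw 0.11000837733197516
corners [442.20891077 169.82413823  30.        ] [564.52037158 183.7496709   30.        ] 123.10164054157119 yaw 0.11336489874771352
90 [304, 305, 307, 309, 311, 312, 313, 314, 342, 343, 344, 345, 347, 348, 350, 351, 354, 355, 370, 371]
133 [286, 304, 305, 307, 309, 311, 312, 313, 314, 341, 342, 343, 344, 345, 346, 347, 348, 349, 350, 352, 353, 354, 368, 369]
left side edge [array([443. , 169.2,  30. ]), array([ 473.6, -138.2,   30. ])]
tower [array([490.3, -70.4, 114. ]), array([570.2, -61.4, 114. ]), array([ 496.7, -135. ,  114. ]), array([ 580. , -125.7,  114. ])]
dial [534.9 -99.8 120. ]
```

View pics/d1.png

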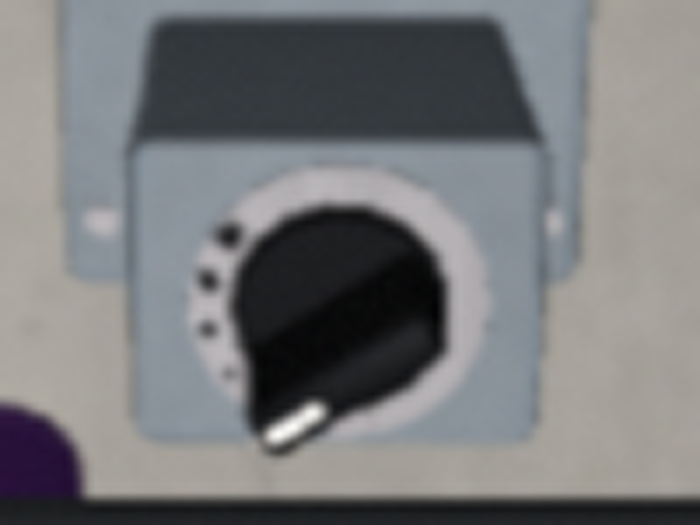

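Everything agrees: pads at (508,135) and (515,72.7), yaw 0.11. The bar's white line is at the near end, so the dial is at rest. Next I pick spice_1 (red).

```bash

python3 -m jog '{"delta_rot":[[0,0,0],[0,0,0],[0,0,0],[0,0,0],[0,0,0]],"translation":[[-31,-10,16],[-62,-19,32],[-94,-29,49],[-125,-38,65],[-156,-48,82]],"hand":[1,1,1,1,1]}' >/dev/null
python3 -m jog '{"delta_rot":[[0,0,0],[0,0,0],[0,0,0],[0,0,0],[0,0,0]],"translation":[[-31,-10,16],[-62,-19,32],[-94,-29,49],[-130,-40,68],[-156,-48,82]],"hand":[1,1,1,1,1]}' >/dev/null
python3 -m jog '{"delta_rot":[[0,0,0],[0,0,0]],"translation":[[0,0,0],[0,0,0]],"hand":[1,1]}'
python3 - <<'E'
from h import *
need((440,-302,56),.11)
c=optics.calibration("wrist"); im=optics.get_image("wrist"); cv2.imwrite("pics/w2.png",im[:,:,::-1])
print(proj("",(440,-302,108),c), proj("",(460,-216.6,108),c))
h=cv2.cvtColor(im,cv2.COLOR_RGB2HSV); m=cv2.inRange(h,(0,170,90),(6,255,255))
k,l,s,ce=cv2.connectedComponentsWithStats(m)
for i in np.argsort(-s[1:,4])[:4]+1: print("red blob",ce[i],s[i],onz("",*ce[i],108,c).round(1))
E
```

```text
t: 4.15
ee_pos: [439.4, -301.3, 169.3]
orientation: [-2.095, -2.34, -0.0]
ft_force: [0.2, 0.1, 0.2]
width: 87.7
t 4.15 tcp [ 439.4 -301.3  169.3] jaw 0.1103 tilt [-8.e-04  8.e-04 -1.e+00] w 87.7 F [0.2 0.1 0.2]
 shift [ -0.8   0.6 113.3] turn 0.0
(np.float64(314.66750151500366), np.float64(211.873060378501)) (np.float64(354.5647887633381), np.float64(104.20800864314403))
red blob [315.34526613 212.28120584] [ 290  187   52   51 2123] [ 440.6 -302.3  108. ]
red blob [480.48 172.8 ] [479 168   4  11  25] [ 565.3 -256.1  108. ]
red blob [486.91666667 171.91666667] [486 164   4  17  24] [ 570.2 -254.8  108. ]
red blob [497.75 153.75] [492 150  12  10  16] [ 574.9 -240.   108. ]
```

The wrist camera puts the red cap at (440.6,-302.3), matching the first measurement. Descend, grip and lift.

```bash

python3 -m jog '{"delta_rot":[[0,0,0],[0,0,0],[0,0,0],[0,0,0],[0,0,0]],"translation":[[0,0,28],[-1,1,56],[-1,1,84],[-1,1,105],[-1,1,113]],"hand":[1,1,1,1,1]}' >/dev/null
python3 -m jog '{"delta_rot":[[0,0,0],[0,0,0],[0,0,0],[0,0,0],[0,0,0]],"translation":[[0,0,0],[0,0,0],[0,0,0],[0,0,0],[0,0,0]],"hand":[-1,-1,-1,-1,-1]}'
python3 -m jog '{"delta_rot":[[0,0,0],[0,0,0],[0,0,0]],"translation":[[0,0,0],[0,0,0],[0,0,0]],"hand":[-1,-1,-1]}'
python3 -m jog '{"delta_rot":[[0,0,0],[0,0,0],[0,0,0],[0,0,0],[0,0,0]],"translation":[[0,0,-10],[0,0,-40],[0,0,-75],[0,0,-110],[0,0,-135]],"hand":[-1,-1,-1,-1,-1]}'
python3 - <<'E'
from h import *
need((508,135,195),.11)
E
```

```text
t: 5.2
ee_pos: [441.2, -302.4, 57.4]
orientation: [2.094, 2.34, 0.0]
ft_force: [-0.5, 0.1, -0.0]
width: 51.5
t: 5.5
ee_pos: [441.0, -302.3, 57.1]
orientation: [2.095, 2.341, 0.0]
ft_force: [-1.1, 0.1, 5.8]
width: 43.9
t: 6.0
ee_pos: [441.1, -302.3, 194.2]
orientation: [2.094, 2.34, 0.0]
ft_force: [0.2, -0.1, -1.3]
width: 43.9
t 6.0 tcp [ 441.1 -302.3  194.2] jaw 0.111 tilt [ 0.0015 -0.0011 -1.    ] w 43.9 F [ 0.2 -0.1 -1.3]
 shift [427.2 114.9  -1.1] turn 0.001
```

Held (width 43.9 mm). Carry it to the far pad at (508,135), with clearance over the dial.

```bash

python3 -m jog '{"delta_rot":[[0,0,0],[0,0,0],[0,0,0],[0,0,0],[0,0,0]],"translation":[[40,11,-20],[83,23,-32],[126,34,-32],[170,46,-32],[214,57,-32]],"hand":[-1,-1,-1,-1,-1]}' >/dev/null
python3 -m jog '{"delta_rot":[[0,0,0],[0,0,0],[0,0,0],[0,0,0],[0,0,0]],"translation":[[44,12,0],[88,24,0],[132,36,0],[175,48,0],[213,58,0]],"hand":[-1,-1,-1,-1,-1]}' >/dev/null
python3 -m jog '{"delta_rot":[[0,0,0],[0,0,0],[0,0,0]],"translation":[[0,0,0],[0,0,0],[0,0,0]],"hand":[-1,-1,-1]}'
python3 - <<'E'
from h import *
need((508,135,94),.11)
c=optics.calibration("wrist"); im=optics.get_image("wrist")
h=cv2.cvtColor(im,cv2.COLOR_RGB2HSV); m=cv2.inRange(h,(0,170,90),(6,255,255))
k,l,s,ce=cv2.connectedComponentsWithStats(m);i=1+np.argmax(s[1:,4]);o=get_obs()
print("cap",ce[i],s[i],onz("",*ce[i],o["ee_pos"][2]+51,c).round(1))
E
```

```text
t: 7.3
ee_pos: [507.3, 134.2, 223.6]
orientation: [-2.095, -2.341, 0.001]
ft_force: [0.4, 0.3, -1.3]
width: 44.0
t 7.3 tcp [507.3 134.2 223.6] jaw 0.1107 tilt [-6.e-04 -4.e-04 -1.e+00] w 44.0 F [ 0.4  0.3 -1.3]
 shift [  0.7   0.8 129.6] turn 0.001
cap [313.45346216 268.65346216] [ 265  246  100   40 3105] [506.3 145.  274.7]
```

```bash

python3 -m jog '{"delta_rot":[[0,0,0],[0,0,0],[0,0,0],[0,0,0],[0,0,0]],"translation":[[1,1,30],[1,1,60],[1,1,85],[1,1,105],[1,1,118]],"hand":[-1,-1,-1,-1,-1]}'
python3 -m jog '{"delta_rot":[[0,0,0],[0,0,0],[0,0,0],[0,0,0],[0,0,0]],"translation":[[0,0,3],[0,0,6],[0,0,9],[0,0,10],[0,0,10]],"hand":[-1,-1,-1,-1,-1]}'
python3 - <<'E'
from h import *
need((508,135,94),.11)
E
```

```text
t: 7.85
ee_pos: [508.0, 134.6, 104.3]
orientation: [-2.096, -2.338, 0.003]
ft_force: [0.9, 0.6, -1.8]
width: 44.5
t: 8.35
ee_pos: [509.0, 136.2, 96.1]
orientation: [2.094, 2.341, 0.001]
ft_force: [0.0, 0.2, -1.1]
width: 44.3
t 8.35 tcp [509.  136.2  96.1] jaw 0.1111 tilt [ 8.e-04  2.e-04 -1.e+00] w 44.3 F [ 0.   0.2 -1.1]
 shift [-1.1 -1.1  2.1] turn 0.001
```

```bash

python3 -m jog '{"delta_rot":[[0,0,0],[0,0,0],[0,0,0]],"translation":[[0,0,1],[0,0,2],[0,0,2]],"hand":[-1,-1,-1]}'
python3 -m jog '{"delta_rot":[[0,0,0],[0,0,0],[0,0,0]],"translation":[[0,0,0.5],[0,0,1],[0,0,1]],"hand":[-1,-1,-1]}'
python3 - <<'E'
from h import *
need((508,135,94),.11)
E
```

```text
t: 8.65
ee_pos: [508.9, 136.2, 94.1]
orientation: [2.094, 2.341, 0.001]
ft_force: [-0.9, -1.2, 2.3]
width: 44.6
t: 8.95
ee_pos: [509.0, 136.2, 94.0]
orientation: [2.095, 2.341, 0.001]
ft_force: [-3.7, -0.9, 14.0]
width: 44.1
t 8.95 tcp [509.  136.2  94. ] jaw 0.111 tilt [ 6.e-04  2.e-04 -1.e+00] w 44.1 F [-3.7 -0.9 14. ]
 shift [-1.1 -1.1  0. ] turn 0.001
```

Seated: 14 N contact at the expected height. Release, retreat, and check with the camera on the way to spice_2.

```bash

python3 -m jog '{"delta_rot":[[0,0,0],[0,0,0],[0,0,0],[0,0,0],[0,0,0]],"translation":[[0,0,-1],[0,0,-1],[0,0,-1],[0,0,-1],[0,0,-1]],"hand":[0.3,1,1,1,1]}'
python3 -m jog '{"delta_rot":[[0,0,0],[0,0,0],[0,0,0],[0,0,0],[0,0,0]],"translation":[[0,0,-8],[0,0,-40],[0,0,-80],[0,0,-110],[0,0,-120]],"hand":[1,1,1,1,1]}'
python3 - <<'E'
from h import *
need((596,-253.3,170),.11)
c=optics.calibration("wrist"); im=optics.get_image("wrist")
h=cv2.cvtColor(im,cv2.COLOR_RGB2HSV); m=cv2.inRange(h,(0,170,90),(6,255,255))
k,l,s,ce=cv2.connectedComponentsWithStats(m);i=1+np.argmax(s[1:,4])
print("cap",ce[i],s[i],onz("",*ce[i],145,c).round(1))
cv2.imwrite("pics/w3.png",im[:,:,::-1])
E
```

```text
t: 9.45
ee_pos: [508.6, 136.0, 93.5]
orientation: [-2.095, -2.341, 0.0]
ft_force: [-0.7, 0.0, 0.0]
width: 80.5
t: 9.95
ee_pos: [510.4, 136.5, 217.3]
orientation: [2.093, 2.339, 0.007]
ft_force: [-0.3, -0.6, 0.5]
width: 87.9
t 9.95 tcp [510.4 136.5 217.3] jaw 0.111 tilt [ 0.0056  0.0014 -1.    ] w 87.9 F [-0.3 -0.6  0.5]
 shift [-396.9   41.6   47.3] turn 0.001
cap [311.85643318 207.74913065] [ 287  183   50   51 2013] [509.1 135.7 145. ]
```

The jar stands upright with its cap at (509,136), as planned. On to spice_2.

```bash

python3 -m jog '{"delta_rot":[[0,0,0],[0,0,0],[0,0,0],[0,0,0],[0,0,0]],"translation":[[-35,4,0],[-75,8,0],[-115,12,0],[-158,16,0],[-200,21,0]],"hand":[1,1,1,1,1]}' >/dev/null
python3 -m jog '{"delta_rot":[[0,0,0],[0,0,0],[0,0,0],[0,0,0],[0,0,0]],"translation":[[-45,5,0],[-90,9,0],[-135,14,12],[-170,18,30],[-197,21,45]],"hand":[1,1,1,1,1]}' >/dev/null
python3 -m jog '{"delta_rot":[[0,0,0],[0,0,0],[0,0,0]],"translation":[[0,0,0],[0,0,0],[0,0,0]],"hand":[1,1,1]}'
python3 - <<'E'
from h import *
need((596,-253.3,53),.11)
c=optics.calibration("wrist"); im=optics.get_image("wrist")
h=cv2.cvtColor(im,cv2.COLOR_RGB2HSV); m=cv2.inRange(h,(3,150,110),(20,255,255))
m=cv2.morphologyEx(m,cv2.MORPH_CLOSE,np.ones((15,15)));k,l,s,ce=cv2.connectedComponentsWithStats(m)
for i in np.argsort(-s[1:,4])[:3]+1: print("cap",ce[i],s[i],onz("",*ce[i],98,c).round(1))
print(proj("",(596,-253.3,98),c)); cv2.imwrite("pics/w4.png",im[:,:,::-1])
E
```

```text
t: 11.3
ee_pos: [594.1, -252.7, 168.3]
orientation: [-2.093, -2.341, 0.0]
ft_force: [-0.7, 0.2, 0.7]
width: 87.8
t 11.3 tcp [ 594.1 -252.7  168.3] jaw 0.1116 tilt [-9.e-04  6.e-04 -1.e+00] w 87.8 F [-0.7  0.2  0.7]
 shift [ -0.9   2.  115.3] turn 0.002
cap [318.61200378 206.26323251] [ 294  179   51   55 2116] [ 597.7 -251.1   98. ]
cap [492.23209877 310.85679012] [476 280  25  51 405] [ 770.9 -334.9   98. ]
cap [438.6825 231.48  ] [422 217  43  41 400] [ 702.5 -262.2   98. ]
(np.float64(316.2897971976271), np.float64(208.5458373416571))
```

View pics/w4.png

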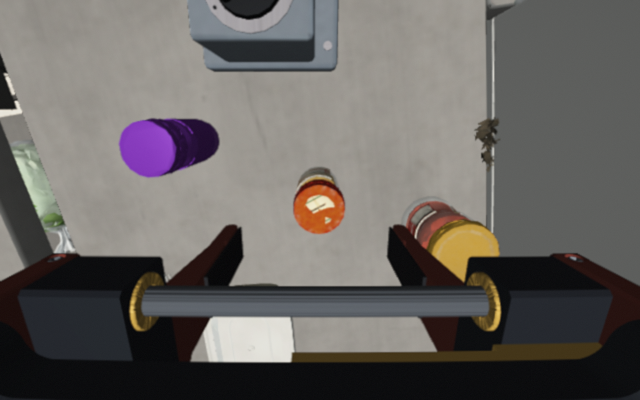

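The wrist view shows the orange cap centred at about (319,206.5), i.e. (597.5,-251.5). The chilli jar is clear of the right finger. Descend and grip.

```bash

python3 -m jog '{"delta_rot":[[0,0,0],[0,0,0],[0,0,0],[0,0,0],[0,0,0]],"translation":[[0,3,28],[0,3,56],[0,3,84],[0,3,105],[0,3,113]],"hand":[1,1,1,1,1]}' >/dev/null
python3 -m jog '{"delta_rot":[[0,0,0],[0,0,0],[0,0,0],[0,0,0],[0,0,0]],"translation":[[0,0,0],[0,0,0],[0,0,0],[0,0,0],[0,0,0]],"hand":[-1,-1,-1,-1,-1]}'
python3 -m jog '{"delta_rot":[[0,0,0],[0,0,0],[0,0,0]],"translation":[[0,0,0],[0,0,0],[0,0,0]],"hand":[-1,-1,-1]}'
python3 -m jog '{"delta_rot":[[0,0,0],[0,0,0],[0,0,0],[0,0,0],[0,0,0]],"translation":[[0,0,-10],[0,0,-50],[0,0,-95],[0,0,-140],[0,0,-170]],"hand":[-1,-1,-1,-1,-1]}'
python3 -m jog '{"delta_rot":[[0,0,0]],"translation":[[0,0,0]],"hand":[-1]}'
python3 - <<'E'
from h import *
need((515,72.6,225),.11)
E
```

```text
t: 12.35
ee_pos: [597.8, -253.7, 56.5]
orientation: [2.094, 2.34, 0.001]
ft_force: [0.1, 0.8, -0.8]
width: 51.4
t: 12.65
ee_pos: [597.6, -253.7, 56.1]
orientation: [2.095, 2.341, 0.0]
ft_force: [-0.9, 0.7, 4.9]
width: 43.5
t: 13.15
ee_pos: [598.1, -253.8, 229.4]
orientation: [2.093, 2.339, 0.002]
ft_force: [0.5, -0.2, -1.7]
width: 43.5
t: 13.25
ee_pos: [599.9, -254.5, 231.4]
orientation: [2.089, 2.335, 0.004]
ft_force: [0.0, -0.2, -0.6]
width: 43.7
t 13.25 tcp [ 599.9 -254.5  231.4] jaw 0.1111 tilt [ 0.0082 -0.0036 -1.    ] w 43.7 F [ 0.  -0.2 -0.6]
 shift [334.6 -48.1   4.5] turn 0.001
```

```bash

python3 -m jog '{"delta_rot":[[0,0,0],[0,0,0],[0,0,0],[0,0,0],[0,0,0]],"translation":[[30,-4,0],[65,-9,0],[100,-14,0],[140,-19,0],[175,-24,0]],"hand":[-1,-1,-1,-1,-1]}' >/dev/null
python3 -m jog '{"delta_rot":[[0,0,0],[0,0,0],[0,0,0],[0,0,0],[0,0,0]],"translation":[[40,-6,0],[80,-12,0],[115,-17,0],[140,-20,0],[157,-22,0]],"hand":[-1,-1,-1,-1,-1]}' >/dev/null
python3 -m jog '{"delta_rot":[[0,0,0],[0,0,0],[0,0,0],[0,0,0]],"translation":[[0,0,0],[0,0,0],[0,0,0],[0,0,0]],"hand":[-1,-1,-1,-1]}'
python3 - <<'E'
from h import *
need((515,72,93),.11)
c=optics.calibration("wrist"); im=optics.get_image("wrist"); cv2.imwrite("pics/w5.png",im[:,:,::-1])
E
```

```text
t: 14.65
ee_pos: [514.9, 70.5, 225.4]
orientation: [-2.096, -2.34, 0.001]
ft_force: [-0.1, 0.6, -0.4]
width: 43.3
t 14.65 tcp [514.9  70.5 225.4] jaw 0.1098 tilt [-5.e-04 -2.e-04 -1.e+00] w 43.3 F [-0.1  0.6 -0.4]
 shift [  1.5   0.3 132.4] turn -0.0
```

View pics/w5.png

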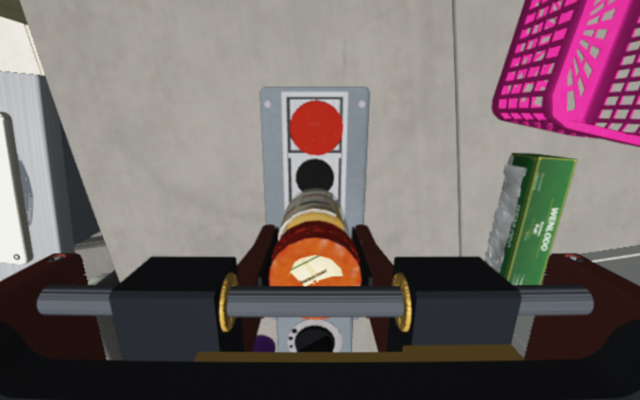

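The red jar sits in its cell at (317,127), and the held orange jar is in line with its free pad at (314,177). Descend.

```bash

python3 -m jog '{"delta_rot":[[0,0,0],[0,0,0],[0,0,0],[0,0,0],[0,0,0]],"translation":[[1,0,30],[1,0,60],[1,0,88],[1,0,108],[1,0,118]],"hand":[-1,-1,-1,-1,-1]}'
python3 -m jog '{"delta_rot":[[0,0,0],[0,0,0],[0,0,0],[0,0,0],[0,0,0]],"translation":[[0,0,3],[0,0,6],[0,0,9],[0,0,11],[0,0,12]],"hand":[-1,-1,-1,-1,-1]}'
python3 -m jog '{"delta_rot":[[0,0,0],[0,0,0],[0,0,0]],"translation":[[0,0,1],[0,0,1.5],[0,0,1.5]],"hand":[-1,-1,-1]}'
python3 - <<'E'
from h import *
need((515,72,93),.11)
E
```

```text
t: 15.2
ee_pos: [513.9, 71.7, 105.9]
orientation: [-2.095, -2.339, 0.003]
ft_force: [-0.6, 0.2, -0.6]
width: 43.7
t: 15.7
ee_pos: [515.1, 72.4, 96.0]
orientation: [2.094, 2.341, 0.001]
ft_force: [-0.8, -0.6, -2.2]
width: 43.3
t: 16.0
ee_pos: [514.8, 72.4, 94.2]
orientation: [2.095, 2.341, 0.0]
ft_force: [-0.1, 0.1, -1.4]
width: 43.8
t 16.0 tcp [514.8  72.4  94.2] jaw 0.111 tilt [ 1.e-04  0.e+00 -1.e+00] w 43.8 F [-0.1  0.1 -1.4]
 shift [-0.4  0.1  1.2] turn 0.001
```

```bash

python3 -m jog '{"delta_rot":[[0,0,0],[0,0,0],[0,0,0],[0,0,0]],"translation":[[0,0,0.5],[0,0,1],[0,0,1.5],[0,0,1.5]],"hand":[-1,-1,-1,-1]}'
python3 -m jog '{"delta_rot":[[0,0,0],[0,0,0]],"translation":[[0,0,0.5],[0,0,0.5]],"hand":[-1,-1]}'
```

```text
t: 16.4
ee_pos: [514.9, 72.4, 93.1]
orientation: [2.095, 2.341, 0.0]
ft_force: [-1.6, -0.2, 3.8]
width: 43.7
t: 16.6
ee_pos: [514.9, 72.4, 93.0]
orientation: [2.095, 2.341, 0.0]
ft_force: [-3.4, -0.8, 11.2]
width: 43.8
```

Seated at the expected height with 11 N. Release, rise, move over toward the dial and turn 0.97 rad.

```bash

python3 -m jog '{"delta_rot":[[0,0,0],[0,0,0],[0,0,0],[0,0,0],[0,0,0]],"translation":[[0,0,-1],[0,0,-1],[0,0,-1],[0,0,-1],[0,0,-1]],"hand":[0.3,1,1,1,1]}'
python3 -m jog '{"delta_rot":[[0,0,0],[0,0,0],[0,0,0],[0,0,0],[0,0,0]],"translation":[[0,0,-8],[0,0,-40],[0,0,-80],[0,0,-115],[0,0,-140]],"hand":[1,1,1,1,1]}'
python3 -m jog '{"delta_rot":[[0,0,0],[0,0,0],[0,0,0],[0,0,0],[0,0,0]],"translation":[[-30,0,0],[-65,0,0],[-105,0,0],[-145,0,0],[-172,0,0]],"hand":[1,1,1,1,1]}'
python3 -m jog '{"delta_rot":[[0,0,0],[0,0,0],[0,0,0]],"translation":[[0,0,0],[0,0,0],[0,0,0]],"hand":[1,1,1]}'
python3 - <<'E'
from h import *
need((534.5,-98.5,180),-.86)
c=optics.calibration("wrist"); im=optics.get_image("wrist"); cv2.imwrite("pics/w6.png",im[:,:,::-1])
import pickle; pickle.dump(c,open("w6.pkl","wb"))
h=cv2.cvtColor(im,cv2.COLOR_RGB2HSV)
for nm,lo,hi,z in(("red",(0,170,90),(6,255,255),145),("orange",(3,150,110),(20,255,255),135)):
    m=cv2.morphologyEx(cv2.inRange(h,lo,hi),cv2.MORPH_CLOSE,np.ones((15,15)));k,l,s,ce=cv2.connectedComponentsWithStats(m);i=1+np.argmax(s[1:,4]);print(nm,ce[i],s[i],onz("",*ce[i],z,c).round(1))
E
```

```text
t: 17.1
ee_pos: [514.8, 72.4, 93.0]
orientation: [-2.095, -2.341, 0.0]
ft_force: [-0.1, 0.3, -0.5]
width: 80.1
t: 17.6
ee_pos: [515.5, 72.5, 236.2]
orientation: [2.094, 2.34, 0.003]
ft_force: [0.6, -0.8, -0.5]
width: 87.4
t: 18.1
ee_pos: [534.0, -100.8, 233.9]
orientation: [2.095, 2.34, 0.0]
ft_force: [0.6, -0.6, -0.8]
width: 88.1
t: 18.4
ee_pos: [533.6, -97.6, 233.3]
orientation: [-2.094, -2.342, -0.0]
ft_force: [0.3, 0.2, -0.5]
width: 87.8
t 18.4 tcp [533.6 -97.6 233.3] jaw 0.1116 tilt [-3.e-04  3.e-04 -1.e+00] w 87.8 F [ 0.3  0.2 -0.5]
 shift [-1.   0.8 53.3] turn 0.972
red [337.13157895   7.80263158] [331   0  10  14  76] [534.2  57.  145. ]
orange [315.44793388  13.00826446] [ 289    0   52   35 1210] [517.9  54.7 135. ]
```

View pics/w6.png

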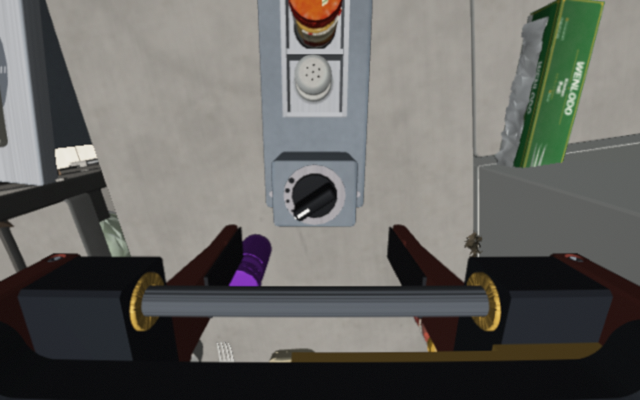

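Wrist view: dial ring centred near (315,194), bar with its white end at (301,214). Orange jar in its cell. I'll measure the dial axis and bar angle.

```bash
python3 - <<'E'
from h import *; import pickle
c=pickle.load(open("w6.pkl","rb")); im=cv2.imread("pics/w6.png"); h=cv2.cvtColor(im,cv2.COLOR_BGR2HSV)
m=np.zeros(h.shape[:2],np.uint8); x0,y0,x1,y1=276,160,354,226
s=h[y0:y1,x0:x1]; b=((s[:,:,2]<70)|(s[:,:,1]<28)).astype(np.uint8); m[y0:y1,x0:x1]=b
m=cv2.morphologyEx(m,cv2.MORPH_OPEN,np.ones((3,3)))
k,l,st_,ce=cv2.connectedComponentsWithStats(m);i=l[194,315] or 1+np.argmax(st_[1:,4]);print(ce[i],st_[i])
cn=max(cv2.findContours((l==i).astype(np.uint8),cv2.RETR_EXTERNAL,cv2.CHAIN_APPROX_NONE)[0],key=len)
w=np.array([onz("",*p[0],115,c)[:2] for p in cn],np.float32);w=w[w[:,1]>-1e9];print("ring circle",cv2.minEnclosingCircle(w),cv2.fitEllipse(w))
wm=np.zeros_like(m);wm[200:224,288:318]=((s:=h)[200:224,288:318,2]>200)&(h[200:224,288:318,1]<40)
k,l,q,ce=cv2.connectedComponentsWithStats(wm)
for i in range(1,k):
  if q[i,4]>15: print("white",ce[i],q[i],onz("",*ce[i],150,c).round(1))
print("tower",np.mean([onz("",*p,114,c) for p in((273,166),(357,165),(273,227),(357,227))],0))
print("blue",[onz("",*p,114,c).round(1) for p in((273,166),(357,165),(273,227),(357,227))])
E
```

```text
[315.72321429 193.45276498] [ 282  162   71   64 3472]
ring circle ((537.0955200195312, -95.62145233154297), 39.39252853393555) ((535.2610473632812, -97.79601287841797), (65.5896987915039, 69.98846435546875), 111.71846771240234)
white [303.03030303 212.78787879] [298 209  11   8  33] [ 524.9 -107.4  150. ]
tower [ 534.92134869 -101.69077061  114.        ]
blue [array([490.9, -75. , 114. ]), array([571.9, -65. , 114. ]), array([ 495.5, -138.1,  114. ]), array([ 581.4, -128.6,  114. ])]
```

Dial axis at about (535,-98.5). The white end gives a bar yaw of about 0.72, against 0.71 expected. Turn the jaws onto its flats, descend to TCP z≈123 (above the skirt at 120) and grip.

```bash

python3 -m jog '{"delta_rot":[[0,0,0.14],[0,0,0.28],[0,0,0.42],[0,0,0.56],[0,0,0.70]],"translation":[[-1,1.3,0],[-1,1.3,0],[-1,1.3,0],[-1,1.3,0],[-1,1.3,0]],"hand":[0.3,0,0,0,0]}' >/dev/null
python3 -m jog '{"delta_rot":[[0,0,0.14],[0,0,0.272],[0,0,0.272],[0,0,0.272],[0,0,0.272]],"translation":[[0,0,0],[0,0,0],[0,0,15],[0,0,40],[0,0,60]],"hand":[0,0,0,0,0]}' >/dev/null
python3 -m jog '{"delta_rot":[[0,0,0],[0,0,0],[0,0,0]],"translation":[[0,0,0],[0,0,0],[0,0,0]],"hand":[0,0,0]}'
python3 - <<'E'
from h import *
need((535,-98.5,123),-.86)
E
```

```text
t: 19.75
ee_pos: [536.1, -99.1, 174.4]
orientation: [2.944, 1.093, 0.002]
ft_force: [0.9, 0.1, -0.4]
width: 43.9
t 19.75 tcp [536.1 -99.1 174.4] jaw -0.8602 tilt [ 1.8e-03 -4.0e-04 -1.0e+00] w 43.9 F [ 0.9  0.1 -0.4]
 shift [-0.5 -1.2 51.4] turn -0.0
```

```bash

python3 -m jog '{"delta_rot":[[0,0,0],[0,0,0],[0,0,0],[0,0,0],[0,0,0]],"translation":[[0,-1,15],[0,-1,30],[0,-1,40],[0,-1,47],[0,-1,51]],"hand":[0,0,0,0,0]}'
python3 -m jog '{"delta_rot":[[0,0,0],[0,0,0],[0,0,0],[0,0,0],[0,0,0]],"translation":[[0,0,0],[0,0,0],[0,0,0],[0,0,0],[0,0,0]],"hand":[-1,-1,-1,-1,-1]}'
python3 -m jog '{"delta_rot":[[0,0,0],[0,0,0]],"translation":[[0,0,0],[0,0,0]],"hand":[-1,-1]}'
python3 - <<'E'
from h import *
need((535,-98.5,123),-.86); print(get_obs()["moment"],get_obs()["qpos"])
E
```

```text
t: 20.25
ee_pos: [534.8, -98.7, 122.1]
orientation: [2.946, 1.092, 0.0]
ft_force: [-0.3, 0.1, 0.3]
width: 44.5
t: 20.75
ee_pos: [534.7, -98.6, 122.5]
orientation: [2.946, 1.092, 0.001]
ft_force: [-0.5, 0.3, 1.1]
width: 11.8
t: 20.95
ee_pos: [534.7, -98.6, 122.5]
orientation: [2.946, 1.092, 0.0]
ft_force: [-1.5, 0.7, 4.1]
width: 11.8
t 20.95 tcp [534.7 -98.6 122.5] jaw -0.8609 tilt [ 3.e-04  0.e+00 -1.e+00] w 11.8 F [-1.5  0.7  4.1]
 shift [ 0.3  0.1 -0.5] turn -0.001
[0.16896851 0.27357324 0.03715342] [-2.04280330e-01  4.45982961e-01  1.87830000e+00  9.92068144e-05
  8.17052326e-01  6.56592346e-01]
```

Bar gripped (11.8 mm, lateral force about 1.5 N). Turn clockwise (positive about tool z), checking on the way.

```bash

python3 -m jog '{"delta_rot":[[0,0,0.1],[0,0,0.2],[0,0,0.3],[0,0,0.4],[0,0,0.5]],"translation":[[0,0,0],[0,0,0],[0,0,0],[0,0,0],[0,0,0]],"hand":[-1,-1,-1,-1,-1]}'
python3 -m jog '{"delta_rot":[[0,0,0.1],[0,0,0.2],[0,0,0.3],[0,0,0.4],[0,0,0.5]],"translation":[[0,0,0],[0,0,0],[0,0,0],[0,0,0],[0,0,0]],"hand":[-1,-1,-1,-1,-1]}'
python3 - <<'E'
from h import *
need((535,-98.5,123),-.86); print(get_obs()["moment"])
E
```

```text
t: 21.45
ee_pos: [535.1, -99.4, 122.5]
orientation: [3.123, 0.324, 0.002]
ft_force: [-0.1, -3.8, 1.4]
width: 11.6
t: 21.95
ee_pos: [535.1, -100.3, 122.5]
orientation: [3.105, -0.458, 0.002]
ft_force: [-0.9, -9.7, 2.1]
width: 11.6
t 21.95 tcp [ 535.1 -100.3  122.5] jaw -1.8637 tilt [ 0.0011 -0.0028 -1.    ] w 11.6 F [-0.9 -9.7  2.1]
 shift [-0.6 -1.7 -0.5] turn -1.004
[-1.46934417  0.3865951   0.25066947]
```

A 10 N sideways pull says the axis is about 2 mm further in -y (matching the tower estimate of -101.7), so I yield 2 mm along the jaws while finishing the turn to about 1.245.

```bash

python3 -m jog '{"delta_rot":[[0,0,0.06],[0,0,0.12],[0,0,0.18],[0,0,0.22],[0,0,0.245]],"translation":[[0,1,0],[0,2,0],[0,2,0],[0,2,0],[0,2,0]],"hand":[-1,-1,-1,-1,-1]}'
python3 -m jog '{"delta_rot":[[0,0,0],[0,0,0],[0,0,0]],"translation":[[0,0,0],[0,0,0],[0,0,0]],"hand":[-1,-1,-1]}'
python3 - <<'E'
from h import *
need((535,-100,123),-.86); print(get_obs()["moment"])
c=optics.calibration("wrist"); im=optics.get_image("wrist"); t=optics.get_image("top"); s=optics.get_image("scene")
f=lambda a:cv2.resize(a[:,:,::-1],(400,300),interpolation=cv2.INTER_CUBIC)
o=np.vstack([np.hstack([f(im),f(t[150:250,230:430])]),np.hstack([f(s[170:290,250:410]),f(im[120:280,210:420])])])
cv2.imwrite("pics/fin.png",o)
E
```

```text
t: 22.45
ee_pos: [534.9, -100.9, 122.6]
orientation: [3.029, -0.832, 0.003]
ft_force: [1.6, -0.7, 2.2]
width: 12.0
t: 22.75
ee_pos: [534.8, -100.8, 122.5]
orientation: [3.03, -0.83, 0.003]
ft_force: [3.5, -1.6, 2.8]
width: 12.0
t 22.75 tcp [ 534.8 -100.8  122.5] jaw -2.1053 tilt [ 1.7e-03 -5.0e-04 -1.0e+00] w 12.0 F [ 3.5 -1.6  2.8]
 shift [-0.3 -0.8 -0.5] turn -1.245
[-0.20490596 -0.49013713  0.16798074]
```

View pics/fin.png

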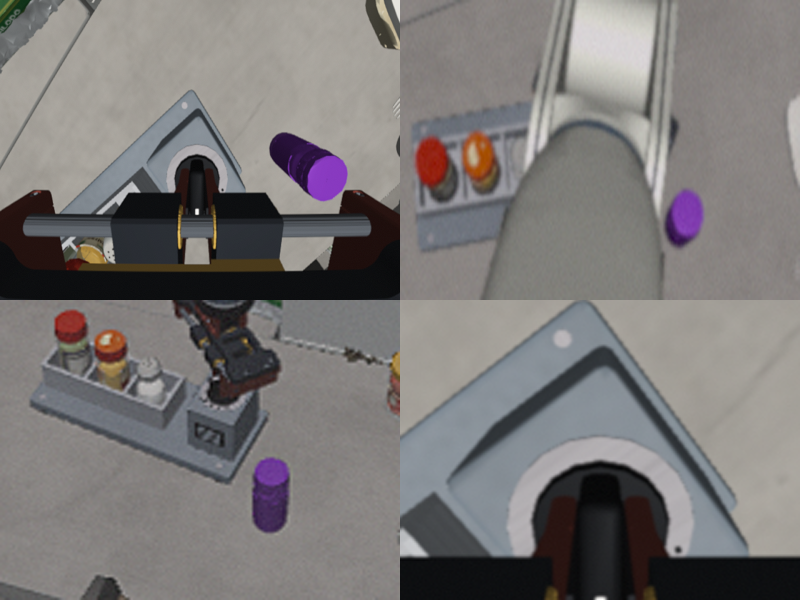

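Both jars stand upright in their cells, the shaker is still in place and the bar is square between the fingers. I'll add a small margin toward (but short of) the end stop and check that moment and angle hold.

```bash

python3 -m jog '{"delta_rot":[[0,0,0.01],[0,0,0.015],[0,0,0.015],[0,0,0.015],[0,0,0.015]],"translation":[[0,0,0],[0,0,0],[0,0,0],[0,0,0],[0,0,0]],"hand":[-1,-1,-1,-1,-1]}'
python3 - <<'E'
from h import *
need((535,-100,123),-.86); print(get_obs()["moment"])
E
python3 -m jog '{"delta_rot":[[0,0,0],[0,0,0],[0,0,0],[0,0,0],[0,0,0]],"translation":[[0,0,0],[0,0,0],[0,0,0],[0,0,0],[0,0,0]],"hand":[-1,-1,-1,-1,-1]}'
python3 - <<'E'
from h import *
need((535,-100,123),-.86); print(get_obs()["moment"])
ctrl.close_job()
E
```

```text
t: 23.4
ee_pos: [534.8, -100.8, 122.5]
orientation: [3.023, -0.854, 0.003]
ft_force: [4.7, -2.1, 3.3]
width: 12.0
t 23.4 tcp [ 534.8 -100.8  122.5] jaw -2.1213 tilt [ 1.6e-03 -5.0e-04 -1.0e+00] w 12.0 F [ 4.7 -2.1  3.3]
 shift [-0.3 -0.8 -0.5] turn -1.261
[-0.32280294 -0.69499513  0.17177116]
t: 23.9
ee_pos: [534.8, -100.8, 122.5]
orientation: [3.023, -0.854, 0.003]
ft_force: [3.7, -2.3, 2.8]
width: 11.8
t 23.9 tcp [ 534.8 -100.8  122.5] jaw -2.1213 tilt [ 1.6e-03 -5.0e-04 -1.0e+00] w 11.8 F [ 3.7 -2.3  2.8]
 shift [-0.3 -0.8 -0.5] turn -1.261
[-0.35815173 -0.73359715  0.1876374 ]
the job is handed in; nothing more can be done
```

I stood both spice jars upright in the two free cells and let go of them. I then turned the dial clockwise past all three clicks and handed the job in at 23.9 s, still gripping it.

- **Jars:** The red-capped jar (spice_1) is in the outermost cell and the orange-capped jar (spice_2) is in the middle one. The last camera view shows both upright and the salt shaker still in its cell. The purple look-alike stands where it was.
- **Dial:** The gripper turned 1.26 rad (third click 1.2, end stop 1.28), and the angle did not change over the last 0.5 s. The grip read 11.8 mm on the 12 mm bar. The wrist moment was 0.17–0.19 N m, slightly above the 0.16 N m spring figure. I inferred the dial angle from the gripper's turn and the bar sitting square between the fingers, because the arm hid the click marks.
- **What disagreed:** My estimates of the dial axis differed by 2–3 mm in y (−98 to −101.7). This caused a sideways pull of about 10 N during the turn. I eased it by shifting 2 mm, which brought it down to about 4 N.
- **Not rechecked:** I didn't look again at the chilli jar, steel cup, sauce pot or rice tub after the moves. I saw no contact with any of them.

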